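Open the combination padlock on the luthier's tool chest and hold it up

ROBOT

A 6-joint arm with a two-finger parallel gripper is mounted at the origin on the work surface. World frame = base frame: x ahead of the robot, y to its left, z up, the work surface at z = 0. Lengths are in mm, angles in rad, forces in N, time in s.
With the tool pointing down it reaches from about 275 to 850 mm from the base axis. Payload 19 kg.
Tool frame: the origin (TCP) lies midway between the tips of the shut fingers; the grasp point (between the pads) lies 19 mm behind it (ctrl.grasp_offset is the distance from the TCP to the grasp point, in mm); z points along the fingers, y is the line along which they close (so a half turn about z gives the same grasp; the last joint's range is limited). The gripper opens to 85 mm and grips with 20 to 120 N. Pads are 22 mm wide; open, the fingers measure 114 mm over their backs; the gripper's body (76 mm by 85 mm) begins 54 mm behind the grasp point. The pads swing forward as they close: fully open they stand 13 mm farther back than shut.
Start: joints at [-1.357, 0.15, 1.437, -0, 1.554, -0.134], TCP at [195.95, -540.549, 231.267] pointing down, gripper open.
Joint ranges: [-2.8, 2.8], [-0.68, 2.1], [0.12, 2.68], [-1.39, 4.53], [0.16, 2.79], [-2.81, 2.81]. Speed limits (rad/s): [1.89, 1.89, 2.22, 3.01, 3.01, 3.01].

INTERFACE

Orientations are given as a 3x3 rotation matrix whose columns are the frame's x, y, z axes.
In Python, from cell import ctrl gives the robot as it stands. The module is installed in compiled form; this text tells all that it offers.
- The arm moves only by the tool play_rows, never from a script. Its argument "moves" is a list of rows, each an object of numbers: "grip": the opening, from 0 (shut) to 1 (fully open); "tx", "ty", "tz": the shift along the tool's x, y, z normalised to -1 to 1, where 1 is 50 cm; "wx", "wy", "wz": the turn, a rotation vector about the tool's x, y, z normalised to -1 to 1, where 1 is 10 degrees. In form: [{"grip": .., "tx": .., "ty": .., "tz": .., "wx": .., "wy": .., "wz": ..}, ...]. A call has exactly 10 rows; each row shifts and turns the commanded pose from where the row before left it, along the tool's axes as they then stand; what a row does not reach is not made up. A row lasts 1/8 s, in which the tool goes at most 62.5 mm and 10.7 degrees, less where a joint would pass 70% of its speed; a pose out of reach is approached as far as the arm can. A call with a number of a shift or a turn outside -1 to 1 is refused whole. A call with a gripper value outside its range is refused whole. The fingers move at their own pace and stop on an object; "newtons" is the grip in N (left out, the last holds). Time passes only in rows, so rows that do not move let the fingers close, or fill a call up. It gives the time, the measured TCP pose, the force, the opening and the grip force at its end, in the units of the state.
- ctrl.get_obs(): the state, without advancing time (a new reading comes with each control period).
- ctrl.capture(name): name is "scene" or "side" or "wrist"; returns (picture, depth): 480x640x3 uint8, red, green, blue; 480x640 float32, mm along the optical axis (not along the pixel's ray), 0 where there is no reading.
- ctrl.camera_model(name): a dict with "K" (3x3 intrinsics, pixels), "k1" (the pictures are not rectified: a ray, as slopes to the right and down, at radius r is drawn at 1 + k1 r^2 times it, then the intrinsics apply), "origin" and "orientation" of the camera in the world; the wrist camera has in their place "mount" (4x4, takes a point from camera to tool coordinates, whose origin is the TCP and whose axes are the flange's). Camera axes: x right, y down, z forward; pixel columns grow to the right and rows downward; lengths in mm; the calibration is good to about 2 mm. A picture is of the moment at which its call begins: read the wrist's pose just before it. camera_model takes no time and is no camera call.
- ctrl.sign_off(): hands the job in; it is judged then, once.
The state is a dict: "t": time; "joint_pos": joint angles; "joint_velocities": joint speeds; "joint_torque": joint torques, N m; "eef_pos": TCP position; "eef_rot": TCP orientation; "force": force on the tool from outside, world axes, zero at the start; "moment": the same for the moment, N m; "gripper_width": opening from 0.0 (shut) to 1.0 (fully open); "gripper_force": force on a finger pad.
Only numpy, scipy, OpenCV 4.12 (cv2) and the standard library are available. Lean on these libraries where they do the work, as an engineer would, in place of code of your own. Each camera call takes 0.05 s, during which the arm holds its last target. There are 200 camera calls.

TASK

The tool chest on the bench is fastened by a brass combination padlock lying on its lid: turn the dial clockwise, click by click, until its red pointer rests at the green mark, then pull the lock's straight shackle out to its stop by the red grip. Lift the opened lock off the staple and finish while holding it still in the gripper, level with the dial up and the shackle still out, about 12 cm clear above the lid; leave everything else lying where it is.

Things in the scene. Friction and masses are not known exactly. Their poses are not given: they have to be found in the camera images.
- chest_lid (a point): centre of the top of the fixed dark wooden tool chest, 300 (x) x 400 (y) x 80 mm high; z up. A 3 mm steel hasp strap, 66 mm wide, lies along x on the lid and carries the lock.
- staple_top (a point): middle of the top of the steel staple fixed on the chest: an upright arch 10 mm thick (y), 30 mm wide (x), 35 mm high above the strap. The padlock is fitted over it, shackle through the arch, and comes off straight up only when the shackle is out.
- lock_center (a point): loose brass padlock (about 0.6 kg) lying flat on the strap, dial up; point on the dial axis, 18 mm above the underside. Body from x -26 to 34, y -30 to 30 mm, 36 mm high; two horns of that height reach to x -62 mm, the staple in the 14 mm gap between them (2 mm play a side; the lock can twist 7 degrees). x points from the horns to the dial and the green mark, z up.
- dial_grip (a point): point on the dial's axis at the height to grip it, 25 mm above the lock's top face (61 mm above its underside). The grip is a ridged steel cylinder 36 mm in diameter, 6 to 34 mm above the top face, on a black skirt of 42 mm diameter, 6 mm high. It turns about the vertical; x points along its red pointer.
- dial (a joint): angle of the red pointer from the green mark, rad, counterclockwise from above positive; 0 = at the mark, shackle released (within about 0.15). Starts positive, up to 1.45: turn clockwise. Clicks into a notch every 0.35, 0 included (about 0.05 N m a click); stops at -0.45 and 1.6. Where it points no longer matters once the shackle is out.
- shackle_grip (a point): in the red grip on the end of the shackle (8 mm steel pin along y through the horns and staple, 45 mm to the lock's -x). Grip block 20 (x) x 16 (y) x 30 mm high; its top is 35 mm, this point 24 mm above the lock's underside. Axes as the lock's: pull along -y, away from the lock. 16 mm of bare pin between grip and horn when shut.
- shackle (a joint): how far the shackle is pulled out, m: 0 shut, 0.028 at its stop; it clears the staple at 0.021. Slides with about 2 N of friction and stays where it is left; with the dial off its mark it moves only about 1 mm.
- block_center (a point): bystander: cork sanding block, 100 x 50 x 32 mm, lying on the chest lid; centre
- driver_center (a point): bystander: screwdriver lying on the chest lid along the chest's x; a point on its handle
- jar_center (a point): bystander: white glue jar, 64 mm diameter, 100 mm high, on the bench; its centre
- mallet_center (a point): bystander: hammer lying on the bench; near the a point on its handle
- mug_center (a point): bystander: blue mug, 80 mm diameter, 90 mm high, on the bench; its centre
- tape_center (a point): bystander: yellow roll of tape, 100 mm diameter, 25 mm high, flat on the bench; its centre
Things that resemble listed ones, but are neither listed nor needed, are in the scene too. Of the things that look like the part that bears lock_center, the smallest one is meant.

How it is judged:
By the outcome, as a careful person would: the job done as asked, in the order asked, and still so for the second after the job is handed in, while the arm keeps its last pose, push and grip.
It also fails if it takes over 58 s, if anything falls off the work surface, if the arm or the gripper's body presses on something with over 40 N, if the wrist force passes 120 N, or if a joint passes its speed limit or range.

## Working session

There is one attempt and no reset: what is moved stays moved. The work goes in short steps, Python scripts to look and compute and a tool call to move; the robot and the scene stay as the last step left them, time stands still between calls to the robot, and variables do not carry over. Pictures are saved under pics/ and viewed, at most 10 in all, crops included, and the job is handed in when it is done.

Besides the shell and the picture viewer there is one more tool, called as name([rows], argument=value, ...), one row to a line, values as JSON. play_rows: Moves the arm, as the interface text tells. Its arguments: {"type":"object","properties":{"moves":{"type":"array","items":{"type":"object","properties":{"grip":{"type":"number"},"tx":{"type":"number"},"ty":{"type":"number"},"tz":{"type":"number"},"wx":{"type":"number"},"wy":{"type":"number"},"wz":{"type":"number"}}}},"newtons":{"type":"number"}},"required":["moves"]}

```bash
mkdir -p pics
cat > h.py <<'E'
import numpy as np, cv2
from cell import ctrl
def cam(name):
    o=ctrl.get_obs(); p,d=ctrl.capture(name); m=ctrl.camera_model(name)
    if name=="wrist":
        M=np.array(m["mount"]); R=np.array(o["eef_rot"]); 
        m["orientation"]=R@M[:3,:3]; m["origin"]=R@M[:3,3]+np.array(o["eef_pos"])
    return p,d,m
def rays(m,uv):
    K=np.array(m["K"]); uv=np.atleast_2d(np.array(uv,float))
    q=np.c_[(uv[:,0]-K[0,2])/K[0,0],(uv[:,1]-K[1,2])/K[1,1]]
    s=q.copy()
    for _ in range(20): s=q/(1+m["k1"]*(s**2).sum(1,keepdims=True))
    return np.c_[s,np.ones(len(s))]
def onz(m,uv,z):
    r=rays(m,uv)@np.array(m["orientation"]).T; o=np.array(m["origin"]).ravel()
    return o+r*((z-o[2])/r[:,2])[:,None]
def bydepth(m,d,uv):
    uv=np.atleast_2d(uv).astype(int); r=rays(m,uv)*d[uv[:,1],uv[:,0]][:,None]
    return r@np.array(m["orientation"]).T+np.array(m["origin"]).ravel()
def save(n,p): cv2.imwrite("pics/"+n,p[:,:,::-1])
E
python3 - <<'E'
from h import *
print(ctrl.get_obs())
for n in("scene","side"):
    p,d,m=cam(n); save(n+"1.png",p); np.savez(n+"1.npz",p=p,d=d); print(n,m)
print(ctrl.camera_model("wrist"))
E
```

```text
{'t': 0.0, 'joint_pos': array([-1.35701169e+00,  1.50973865e-01,  1.43802831e+00, -1.10297822e-05,
        1.55376625e+00, -1.34015249e-01]), 'joint_velocities': array([ 0.00038478,  0.00089495,  0.00192992, -0.00146394,  0.00063418,
       -0.00136315]), 'joint_torque': array([-9.59517929e-04, -7.13057542e+01, -5.70869350e+01, -3.72174973e-04,
        9.07044072e-03,  4.20378194e-05]), 'eef_pos': array([ 195.89633075, -540.34861543,  230.68371587]), 'eef_rot': array([[ 9.40124807e-01,  3.40830280e-01, -2.60229148e-04],
       [ 3.40830348e-01, -9.40124119e-01,  1.14666747e-03],
       [ 1.46171296e-04, -1.16670452e-03, -9.99999309e-01]]), 'force': array([-0.03685677,  0.55386084,  0.52497837]), 'moment': array([ 0.01005304, -0.02502493, -0.00374906]), 'gripper_force': 0.0, 'gripper_width': 1.004271882443466}
scene {'K': array([[449.5244982 ,   0.        , 320.33844915],
       [  0.        , 449.5244982 , 247.91358279],
       [  0.        ,   0.        ,   1.        ]]), 'k1': -0.06064448258865475, 'origin': array([1464.24543387, -271.27319632,  916.92829231]), 'orientation': array
[... 400 characters left out ...]
'orientation': array([[-0.78434027, -0.48901502,  0.3816735 ],
       [-0.62020942,  0.606012  , -0.49808608],
       [ 0.01227285, -0.62738646, -0.77861133]])}
{'K': array([[375.50382288,   0.        , 320.17246528],
       [  0.        , 375.50382288, 237.25635935],
       [  0.        ,   0.        ,   1.        ]]), 'k1': -0.04319028448164525, 'mount': array([[-1.60009325e-04, -9.57663061e-01, -2.87891363e-01,
         7.24379795e+01],
       [ 9.99999884e-01, -2.25616927e-05, -4.80746645e-04,
        -1.10495790e+00],
       [ 4.53897987e-04, -2.87891406e-01,  9.57662953e-01,
        -1.42616876e+02],
       [ 0.00000000e+00,  0.00000000e+00,  0.00000000e+00,
         1.00000000e+00]])}
```

View pics/scene1.png

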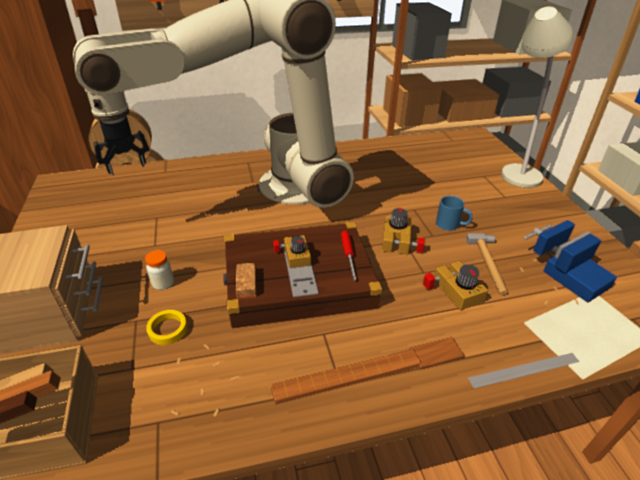

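View pics/side1.png

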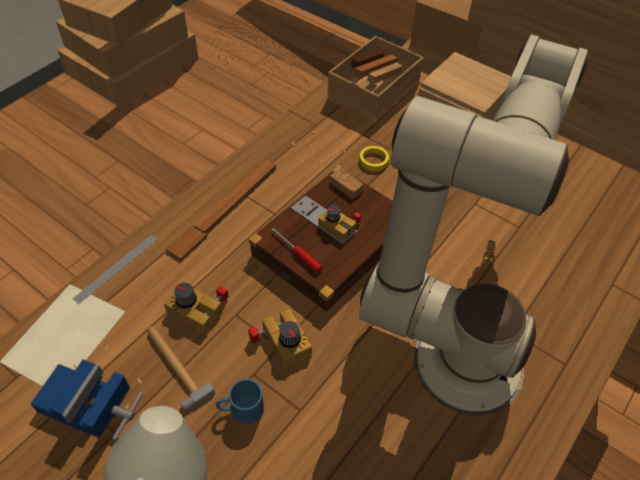

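The scene view shows the chest at about (300,275). The lock on its lid is at (298,247), with its red grip at (278,246), the cork block at (246,280) and the screwdriver at (348,255). Two larger decoy locks stand on the bench at (398,235) and (462,288). Next I locate the lock.

Run:
```python
from h import *
for n,pts in(("scene",[(298,240),(278,246),(303,280),(348,240),(246,270),(229,237),(376,288),(233,305)]),("side",[(334,211),(357,217),(305,208),(309,260),(347,178),(326,292),(256,239)])):
    z=np.load(n+"1.npz"); m=ctrl.camera_model(n)
    print(n,np.c_[np.array(pts),bydepth(m,z["d"],pts).round()])
a=np.load("scene1.npz")["p"][205:325,215:395]; b=np.load("side1.npz")["p"][165:305,240:400]
save("crop1.png",np.hstack([cv2.resize(a,(400,400),interpolation=cv2.INTER_CUBIC),cv2.resize(b,(400,400),interpolation=cv2.INTER_CUBIC)]))
```

```text
scene [[ 298.  240.  531.  -94.  155.]
 [ 278.  246.  490. -144.  110.]
 [ 303.  280.  617. -100.   87.]
 [ 348.  240.  507.   57.  108.]
 [ 246.  270.  570. -244.  110.]
 [ 229.  237.  382. -275.   83.]
 [ 376.  288.  686.   81.   82.]
 [ 233.  305.  659. -290.   80.]]
side [[ 334.  211.  524.  -90.  152.]
 [ 357.  217.  474. -136.  120.]
 [ 305.  208.  633.  -93.   84.]
 [ 309.  260.  493.   63.  104.]
 [ 347.  178.  595. -253.  109.]
 [ 326.  292.  401.  104.   80.]
 [ 256.  239.  671.   85.   79.]]
```

View pics/crop1.png

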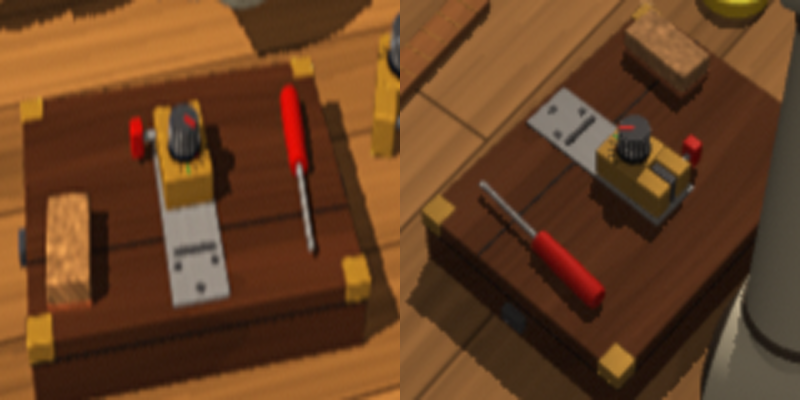

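The crop shows the lock's dial at about (185,125) in the left half. Its horns and red grip point toward the robot, so lock x is roughly world +x, and the pointer is turned toward +y. Dial at about (528,-92,153), red grip near (480,-140). I'll move to a viewing pose.

play_rows([
  {"grip": 1, "tx": 0.089, "ty": -0.06, "tz": -0.004},
  {"grip": 1, "tx": 0.089, "ty": -0.06, "tz": -0.004},
  {"grip": 1, "tx": 0.089, "ty": -0.06, "tz": -0.004},
  {"grip": 1, "tx": 0.089, "ty": -0.06, "tz": -0.004},
  {"grip": 1, "tx": 0.089, "ty": -0.06, "tz": -0.004},
  {"grip": 1, "tx": 0.089, "ty": -0.06, "tz": -0.004},
  {"grip": 1, "tx": 0.089, "ty": -0.06, "tz": -0.004},
  {"grip": 1, "tx": 0.089, "ty": -0.06, "tz": -0.004},
  {"grip": 1, "tx": 0.089, "ty": -0.06, "tz": -0.004},
  {"grip": 1, "tx": 0.089, "ty": -0.06, "tz": -0.004},
])

```text
schema error: expected keys grip, tx, ty, tz, wx, wy, wz
```

play_rows([
  {"grip": 1, "wz": -1},
  {"grip": 1, "wz": -1},
  {"grip": 1, "wz": -1},
  {"grip": 1, "wz": -1},
  {"grip": 1, "wz": -1},
  {"grip": 1, "wz": -1},
  {"grip": 1, "wz": -1},
  {"grip": 1, "wz": -1},
  {"grip": 1, "wz": -1},
  {"grip": 1, "wz": -1},
])

```text
schema error: expected keys grip, tx, ty, tz, wx, wy, wz
```

Run:
```python
from h import *
o=ctrl.get_obs(); print(o["t"],o["eef_pos"],o["eef_rot"],o["joint_pos"])
p,d,m=cam("wrist"); save("w1.png",p); np.savez("w1.npz",p=p,d=d,o=m["origin"],R=m["orientation"])
```

```text
0.1 [ 195.88925344 -540.3670086   230.76498126] [[ 9.40129131e-01  3.40818359e-01 -2.49621961e-04]
 [ 3.40818431e-01 -9.40128574e-01  1.03052206e-03]
 [ 1.16544101e-04 -1.05389958e-03 -9.99999438e-01]] [-1.35702260e+00  1.50902067e-01  1.43794724e+00 -2.53190778e-05
  1.55380337e+00 -1.34013202e-01]
```

View pics/w1.png

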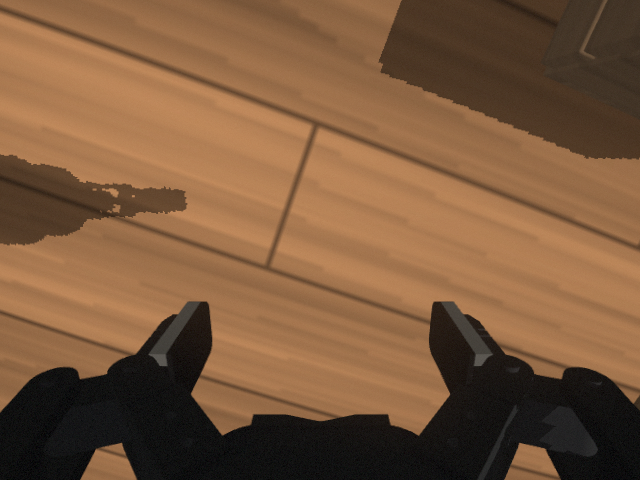

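The calls were refused because every row needs all seven keys. The picture shows only bench and the open fingers at (200,300) and (440,300). Repeating with full rows.

play_rows([
  {"grip": 1, "tx": 0.089, "ty": -0.06, "tz": -0.006, "wx": 0, "wy": 0, "wz": 0},
  {"grip": 1, "tx": 0.089, "ty": -0.06, "tz": -0.006, "wx": 0, "wy": 0, "wz": 0},
  {"grip": 1, "tx": 0.089, "ty": -0.06, "tz": -0.006, "wx": 0, "wy": 0, "wz": 0},
  {"grip": 1, "tx": 0.089, "ty": -0.06, "tz": -0.006, "wx": 0, "wy": 0, "wz": 0},
  {"grip": 1, "tx": 0.089, "ty": -0.06, "tz": -0.006, "wx": 0, "wy": 0, "wz": 0},
  {"grip": 1, "tx": 0.089, "ty": -0.06, "tz": -0.006, "wx": 0, "wy": 0, "wz": 0},
  {"grip": 1, "tx": 0.089, "ty": -0.06, "tz": -0.006, "wx": 0, "wy": 0, "wz": 0},
  {"grip": 1, "tx": 0.089, "ty": -0.06, "tz": -0.006, "wx": 0, "wy": 0, "wz": 0},
  {"grip": 1, "tx": 0.089, "ty": -0.06, "tz": -0.006, "wx": 0, "wy": 0, "wz": 0},
  {"grip": 1, "tx": 0.089, "ty": -0.06, "tz": -0.006, "wx": 0, "wy": 0, "wz": 0},
])

```text
t: 1.4
eef_pos: [512.8, -105.2, 261.3]
eef_rot: [[0.94, 0.341, 0.0], [0.341, -0.94, 0.0], [0.0, 0.0, -1.0]]
force: [0.1, -1.1, -0.4]
gripper_width: 0.995
gripper_force: 0.0
```

play_rows([
  {"grip": 1, "tx": 0, "ty": 0, "tz": 0, "wx": 0, "wy": 0, "wz": -1},
  {"grip": 1, "tx": 0, "ty": 0, "tz": 0, "wx": 0, "wy": 0, "wz": -1},
  {"grip": 1, "tx": 0, "ty": 0, "tz": 0, "wx": 0, "wy": 0, "wz": -1},
  {"grip": 1, "tx": 0, "ty": 0, "tz": 0, "wx": 0, "wy": 0, "wz": -1},
  {"grip": 1, "tx": 0, "ty": 0, "tz": 0, "wx": 0, "wy": 0, "wz": -1},
  {"grip": 1, "tx": 0, "ty": 0, "tz": 0, "wx": 0, "wy": 0, "wz": -1},
  {"grip": 1, "tx": 0, "ty": 0, "tz": 0, "wx": 0, "wy": 0, "wz": -1},
  {"grip": 1, "tx": 0, "ty": 0, "tz": 0, "wx": 0, "wy": 0, "wz": -1},
  {"grip": 1, "tx": 0, "ty": 0, "tz": 0, "wx": 0, "wy": 0, "wz": -1},
  {"grip": 1, "tx": 0, "ty": 0, "tz": 0, "wx": 0, "wy": 0, "wz": -1},
])

```text
t: 2.65
eef_pos: [512.0, -106.8, 261.1]
eef_rot: [[-0.504, 0.864, -0.0], [0.864, 0.504, 0.0], [0.0, -0.0, -1.0]]
force: [-0.4, -0.5, -0.7]
gripper_width: 0.999
gripper_force: 0.0
```

Run:
```python
from h import *
o=ctrl.get_obs(); print(o["t"],o["eef_pos"],o["eef_rot"],o["joint_pos"])
p,d,m=cam("wrist"); save("w2.png",p); np.savez("w2.npz",p=p,d=d,o=m["origin"],R=m["orientation"])
```

```text
2.65 [ 511.98239004 -106.81965301  261.10595473] [[-5.03852641e-01  8.63789537e-01 -3.90441100e-04]
 [ 8.63789524e-01  5.03852749e-01  2.55796498e-04]
 [ 4.17679161e-04 -2.08375191e-04 -9.99999891e-01]] [-3.53130118e-01  3.33876081e-02  1.50510039e+00  1.05040125e-04
  1.60355947e+00 -8.81179960e-01]
```

View pics/w2.png

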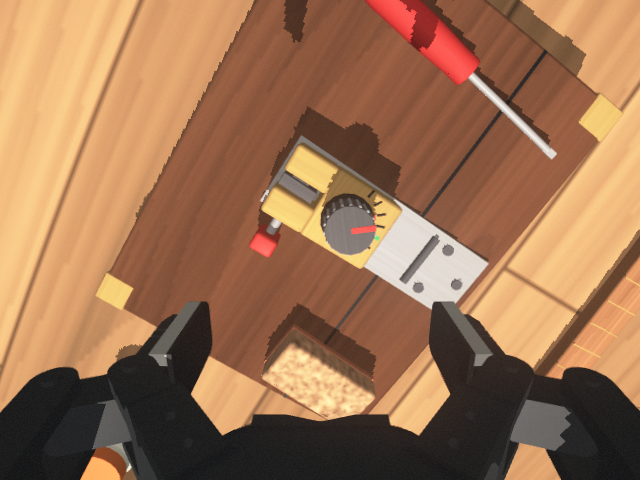

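The wrist view shows the dial top at (347,230) with its red pointer toward (375,229), and a small green mark near (377,240). The brass body runs from (300,165) to (385,235), the red grip is at (264,243), the staple lies between the horns at (298,185), and the cork block is at (320,370).

```bash
cat > meas.py <<'E'
from h import *
import sys
def measure(p,d,m,zl=None):
    h=cv2.cvtColor(p,cv2.COLOR_RGB2HSV); H,S,V=[h[:,:,i].astype(int) for i in range(3)]
    yy,xx=np.mgrid[0:480,0:640]; P=bydepth(m,d,np.c_[xx.ravel(),yy.ravel()]).reshape(480,640,3); X,Y,Z=P[...,0],P[...,1],P[...,2]
    near=(abs(X-515)<75)&(abs(Y+100)<75)
    lid=near&(abs(Z-80)<6)&(S>80); 
    top=near&(Z>146)&(Z<162); zt=np.median(Z[top])
    brass=near&(H>18)&(H<32)&(S>120)&(abs(Z-119)<5)
    zb=np.median(Z[brass]); print("lid",np.median(Z[lid]),"dialtop",zt,"brass",zb)
    c=max(cv2.findContours(top.astype(np.uint8),0,1)[0],key=cv2.contourArea)[:,0]
    (cx,cy),r=cv2.minEnclosingCircle(onz(m,c,zt)[:,:2].astype(np.float32)); print("dial c",cx,cy,"r",r)
    b=onz(m,np.c_[xx[brass],yy[brass]],zb)[:,:2].astype(np.float32); rc=cv2.minAreaRect(b); print("brass rect",rc, cv2.boxPoints(rc).round(1).tolist())
    red=((H<6)|(H>174))&(S>150)
    rp=red&top; q=onz(m,np.c_[xx[rp],yy[rp]],zt)[:,:2]; cc=q.mean(0); w,v=np.linalg.eigh(np.cov(q.T)); a=v[:,1]*np.sign(v[:,1]@(cc-[cx,cy])); 
    print("pointer n",len(q),"centroid",cc,"axis deg",np.degrees(np.arctan2(a[1],a[0])),"from centre",np.degrees(np.arctan2(cc[1]-cy,cc[0]-cx)))
    g=near&(H>40)&(H<85)&(S>90)&(abs(Z-119)<8)
    if g.sum(): q=onz(m,np.c_[xx[g],yy[g]],zb)[:,:2].mean(0); print("green",g.sum(),q,"deg",np.degrees(np.arctan2(q[1]-cy,q[0]-cx)))
    rg=near&red&(Z>105)&(Z<130); q=onz(m,np.c_[xx[rg],yy[rg]],np.median(Z[rg]))[:,:2].astype(np.float32); print("red grip z",np.median(Z[rg]),len(q),cv2.minAreaRect(q))
E
python3 - <<'E'
from meas import *
z=np.load("w2.npz"); m=ctrl.camera_model("wrist"); m["origin"]=z["o"]; m["orientation"]=z["R"]
measure(z["p"],z["d"],m)
E
```

```text
lid 80.05099962258572 dialtop 153.02401011079232 brass 118.98380386429278
dial c 526.684326171875 -92.39925384521484 r 19.05068588256836
brass rect ((513.2591552734375, -93.48999786376953), (56.4495964050293, 92.4779281616211), 88.11680603027344) [[466.1000061035156, -120.19999694824219], [558.5, -123.19999694824219], [560.4000244140625, -66.80000305175781], [468.0, -63.79999923706055]]
pointer n 133 centroid [534.64368177 -87.59458088] axis deg 38.399069613535794 from centre 31.117322696151767
green 17 [555.92606967 -94.31380923] deg -3.746000934126937
red grip z 117.32726396536526 491 ((511.1845703125, -119.60005187988281), (101.03933715820312, 23.984642028808594), 37.515098571777344)
```

Heights check out: lid 80, brass top 119, dial top 153. The dial is at (526.7,-93) and the lock's yaw is about -2.5°. The pointer sits about 40° off the mark, which is the 0.70 notch, or two clicks. Now down onto the dial.

play_rows([
  {"grip": 1, "tx": 0.005, "ty": 0.02, "tz": 0, "wx": 0, "wy": 0, "wz": 0},
  {"grip": 1, "tx": 0.004, "ty": 0.019, "tz": 0.03, "wx": 0, "wy": 0, "wz": 0},
  {"grip": 1, "tx": 0, "ty": 0, "tz": 0.05, "wx": 0, "wy": 0, "wz": 0},
  {"grip": 1, "tx": 0, "ty": 0, "tz": 0.05, "wx": 0, "wy": 0, "wz": 0},
  {"grip": 1, "tx": 0, "ty": 0, "tz": 0.05, "wx": 0, "wy": 0, "wz": 0},
  {"grip": 1, "tx": 0, "ty": 0, "tz": 0.04, "wx": 0, "wy": 0, "wz": 0},
  {"grip": 1, "tx": 0, "ty": 0, "tz": 0.03, "wx": 0, "wy": 0, "wz": 0},
  {"grip": 1, "tx": 0, "ty": 0, "tz": 0.02, "wx": 0, "wy": 0, "wz": 0},
  {"grip": 1, "tx": 0, "ty": 0, "tz": 0, "wx": 0, "wy": 0, "wz": 0},
  {"grip": 1, "tx": 0, "ty": 0, "tz": 0, "wx": 0, "wy": 0, "wz": 0},
])

```text
t: 3.95
eef_pos: [527.0, -93.3, 126.9]
eef_rot: [[-0.499, 0.867, 0.001], [0.867, 0.499, -0.0], [-0.001, 0.001, -1.0]]
force: [0.0, -0.5, -0.5]
gripper_width: 1.001
gripper_force: 0.0
```

play_rows([
  {"grip": 0.3, "tx": 0, "ty": 0, "tz": 0, "wx": 0, "wy": 0, "wz": 0},
  {"grip": 0.3, "tx": 0, "ty": 0, "tz": 0, "wx": 0, "wy": 0, "wz": 0},
  {"grip": 0.3, "tx": 0, "ty": 0, "tz": 0, "wx": 0, "wy": 0, "wz": 0},
  {"grip": 0.3, "tx": 0, "ty": 0, "tz": 0, "wx": 0, "wy": 0, "wz": 0},
  {"grip": 0.3, "tx": 0, "ty": 0, "tz": 0, "wx": 0, "wy": 0, "wz": 0},
  {"grip": 0.3, "tx": 0, "ty": 0, "tz": 0, "wx": 0, "wy": 0, "wz": 0},
  {"grip": 0.3, "tx": 0, "ty": 0, "tz": 0, "wx": 0, "wy": 0, "wz": 0},
  {"grip": 0.3, "tx": 0, "ty": 0, "tz": 0, "wx": 0, "wy": 0, "wz": 0},
  {"grip": 0.3, "tx": 0, "ty": 0, "tz": 0, "wx": 0, "wy": 0, "wz": 0},
  {"grip": 0.3, "tx": 0, "ty": 0, "tz": 0, "wx": 0, "wy": 0, "wz": 0},
], newtons=30)

```text
t: 5.2
eef_pos: [527.1, -93.1, 126.8]
eef_rot: [[-0.499, 0.867, 0.001], [0.867, 0.499, 0.0], [-0.0, 0.001, -1.0]]
force: [1.9, 2.2, 5.6]
gripper_width: 0.411
gripper_force: 30.1
```

play_rows([
  {"grip": 0.3, "tx": 0, "ty": 0, "tz": 0, "wx": 0, "wy": 0, "wz": 0.5},
  {"grip": 0.3, "tx": 0, "ty": 0, "tz": 0, "wx": 0, "wy": 0, "wz": 0.5},
  {"grip": 0.3, "tx": 0, "ty": 0, "tz": 0, "wx": 0, "wy": 0, "wz": 0.5},
  {"grip": 0.3, "tx": 0, "ty": 0, "tz": 0, "wx": 0, "wy": 0, "wz": 0.5},
  {"grip": 0.3, "tx": 0, "ty": 0, "tz": 0, "wx": 0, "wy": 0, "wz": 0.5},
  {"grip": 0.3, "tx": 0, "ty": 0, "tz": 0, "wx": 0, "wy": 0, "wz": 0.5},
  {"grip": 0.3, "tx": 0, "ty": 0, "tz": 0, "wx": 0, "wy": 0, "wz": 0.5},
  {"grip": 0.3, "tx": 0, "ty": 0, "tz": 0, "wx": 0, "wy": 0, "wz": 0.5},
  {"grip": 0.3, "tx": 0, "ty": 0, "tz": 0, "wx": 0, "wy": 0, "wz": 0.3},
  {"grip": 0.3, "tx": 0, "ty": 0, "tz": 0, "wx": 0, "wy": 0, "wz": 0},
])

```text
t: 6.45
eef_pos: [527.6, -93.4, 126.9]
eef_rot: [[0.227, 0.974, 0.002], [0.974, -0.227, -0.0], [0.0, 0.002, -1.0]]
force: [6.5, -0.2, 2.8]
gripper_width: 0.41
gripper_force: 30.0
```

play_rows([
  {"grip": 1, "tx": 0, "ty": 0, "tz": 0, "wx": 0, "wy": 0, "wz": 0},
  {"grip": 1, "tx": 0, "ty": 0, "tz": 0, "wx": 0, "wy": 0, "wz": 0},
  {"grip": 1, "tx": 0, "ty": 0, "tz": 0, "wx": 0, "wy": 0, "wz": 0},
  {"grip": 1, "tx": 0, "ty": 0, "tz": 0, "wx": 0, "wy": 0, "wz": 0},
  {"grip": 1, "tx": 0, "ty": 0, "tz": -0.04, "wx": 0, "wy": 0, "wz": 0},
  {"grip": 1, "tx": 0, "ty": 0, "tz": -0.05, "wx": 0, "wy": 0, "wz": 0},
  {"grip": 1, "tx": 0, "ty": 0, "tz": -0.06, "wx": 0, "wy": 0, "wz": 0},
  {"grip": 1, "tx": 0, "ty": 0, "tz": -0.06, "wx": 0, "wy": 0, "wz": 0},
  {"grip": 1, "tx": 0, "ty": 0, "tz": -0.04, "wx": 0, "wy": 0, "wz": 0},
  {"grip": 1, "tx": 0, "ty": 0, "tz": 0, "wx": 0, "wy": 0, "wz": 0},
])

```text
t: 7.7
eef_pos: [527.1, -93.3, 252.5]
eef_rot: [[0.226, 0.974, 0.002], [0.974, -0.226, -0.001], [-0.0, 0.002, -1.0]]
force: [0.2, -0.1, -1.1]
gripper_width: 0.999
gripper_force: 0.0
```

```bash
sed -i 's/rg=near&red&(Z>105)/rg=near\&red\&(X<500)\&(Y<-115)\&(Z>105)/' meas.py
python3 - <<'E'
from meas import *
o=ctrl.get_obs(); print(o["t"],o["eef_pos"],o["eef_rot"])
p,d,m=cam("wrist"); save("w3.png",cv2.resize(p[80:330,170:470],(780,650))[:600]); measure(p,d,m)
E
```

```text
7.7 [527.14121042 -93.33292416 252.4874171 ] [[ 2.26120396e-01  9.74096902e-01  2.18892934e-03]
 [ 9.74099354e-01 -2.26119532e-01 -6.37440177e-04]
 [-1.25968824e-04  2.27637288e-03 -9.99997401e-01]]
lid 80.01392526284076 dialtop 152.94811785994705 brass 118.98193732276334
dial c 526.5237426757812 -93.07349395751953 r 19.100954055786133
brass rect ((512.468505859375, -93.36360168457031), (56.53002166748047, 92.23986053466797), 84.93487548828125) [[464.0, -117.4000015258789], [555.9000244140625, -125.5999984741211], [560.9000244140625, -69.30000305175781], [469.0, -61.099998474121094]]
pointer n 132 centroid [535.19043991 -95.04576068] axis deg -4.869408345804191 from centre -12.820375664524608
green 37 [553.01241892 -96.62831259] deg -7.643508135978412
red grip z 117.20557195886784 549 ((477.91015625, -141.20700073242188), (20.02446937561035, 21.148624420166016), 84.80590057373047)
```

View pics/w3.png

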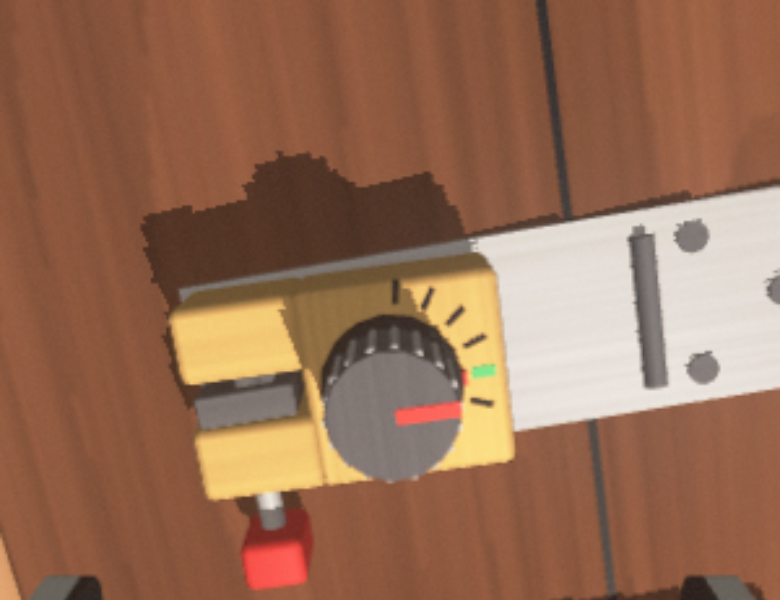

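The zoomed view shows the pointer (430,413) parallel to the lock axis and aimed at the green mark (483,371). By measurement the pointer is at -4.9° and the lock at -5.1°, so the dial is on its mark. The red grip is at about (477.2,-142.5). Approaching it, closing along lock x.

play_rows([
  {"grip": 0.65, "tx": 0, "ty": 0, "tz": 0, "wx": 0, "wy": 0, "wz": -0.8},
  {"grip": 0.65, "tx": -0.054, "ty": -0.046, "tz": 0, "wx": 0, "wy": 0, "wz": 0},
  {"grip": 0.65, "tx": -0.053, "ty": -0.045, "tz": 0, "wx": 0, "wy": 0, "wz": 0},
  {"grip": 0.65, "tx": 0, "ty": 0, "tz": 0.06, "wx": 0, "wy": 0, "wz": 0},
  {"grip": 0.65, "tx": 0, "ty": 0, "tz": 0.07, "wx": 0, "wy": 0, "wz": 0},
  {"grip": 0.65, "tx": 0, "ty": 0, "tz": 0.07, "wx": 0, "wy": 0, "wz": 0},
  {"grip": 0.65, "tx": 0, "ty": 0, "tz": 0.065, "wx": 0, "wy": 0, "wz": 0},
  {"grip": 0.65, "tx": 0, "ty": 0, "tz": 0.04, "wx": 0, "wy": 0, "wz": 0},
  {"grip": 0.65, "tx": 0, "ty": 0, "tz": 0.02, "wx": 0, "wy": 0, "wz": 0},
  {"grip": 0.65, "tx": 0, "ty": 0, "tz": 0, "wx": 0, "wy": 0, "wz": 0},
])

```text
t: 9.0
eef_pos: [476.2, -142.3, 88.1]
eef_rot: [[0.088, 0.996, -0.001], [0.996, -0.088, 0.001], [0.001, -0.001, -1.0]]
force: [-0.7, -0.4, 1.0]
gripper_width: 0.648
gripper_force: 0.0
```

play_rows([
  {"grip": 0.65, "tx": 0, "ty": 0.002, "tz": -0.003, "wx": 0, "wy": 0, "wz": 0},
  {"grip": 0.1, "tx": 0, "ty": 0, "tz": 0, "wx": 0, "wy": 0, "wz": 0},
  {"grip": 0.1, "tx": 0, "ty": 0, "tz": 0, "wx": 0, "wy": 0, "wz": 0},
  {"grip": 0.1, "tx": 0, "ty": 0, "tz": 0, "wx": 0, "wy": 0, "wz": 0},
  {"grip": 0.1, "tx": 0, "ty": 0, "tz": 0, "wx": 0, "wy": 0, "wz": 0},
  {"grip": 0.1, "tx": 0, "ty": 0, "tz": 0, "wx": 0, "wy": 0, "wz": 0},
  {"grip": 0.1, "tx": 0, "ty": 0, "tz": 0, "wx": 0, "wy": 0, "wz": 0},
  {"grip": 0.1, "tx": 0, "ty": 0, "tz": 0, "wx": 0, "wy": 0, "wz": 0},
  {"grip": 0.1, "tx": 0, "ty": 0, "tz": 0, "wx": 0, "wy": 0, "wz": 0},
  {"grip": 0.1, "tx": 0, "ty": 0, "tz": 0, "wx": 0, "wy": 0, "wz": 0},
], newtons=30)

```text
t: 10.25
eef_pos: [477.8, -142.6, 90.7]
eef_rot: [[0.088, 0.996, 0.001], [0.996, -0.088, -0.0], [-0.0, 0.001, -1.0]]
force: [-1.4, -0.1, 6.2]
gripper_width: 0.228
gripper_force: 35.5
```

The grip block is held (0.228, about 19.4 mm). Pulling along -tool x.

play_rows([
  {"grip": 0.1, "tx": -0.008, "ty": 0, "tz": 0, "wx": 0, "wy": 0, "wz": 0},
  {"grip": 0.1, "tx": -0.008, "ty": 0, "tz": 0, "wx": 0, "wy": 0, "wz": 0},
  {"grip": 0.1, "tx": -0.008, "ty": 0, "tz": 0, "wx": 0, "wy": 0, "wz": 0},
  {"grip": 0.1, "tx": -0.008, "ty": 0, "tz": 0, "wx": 0, "wy": 0, "wz": 0},
  {"grip": 0.1, "tx": -0.008, "ty": 0, "tz": 0, "wx": 0, "wy": 0, "wz": 0},
  {"grip": 0.1, "tx": -0.008, "ty": 0, "tz": 0, "wx": 0, "wy": 0, "wz": 0},
  {"grip": 0.1, "tx": -0.006, "ty": 0, "tz": 0, "wx": 0, "wy": 0, "wz": 0},
  {"grip": 0.1, "tx": -0.004, "ty": 0, "tz": 0, "wx": 0, "wy": 0, "wz": 0},
  {"grip": 0.1, "tx": -0.002, "ty": 0, "tz": 0, "wx": 0, "wy": 0, "wz": 0},
  {"grip": 0.1, "tx": 0, "ty": 0, "tz": 0, "wx": 0, "wy": 0, "wz": 0},
])

```text
t: 11.5
eef_pos: [475.2, -171.9, 90.5]
eef_rot: [[0.088, 0.996, 0.0], [0.996, -0.088, 0.001], [0.001, 0.0, -1.0]]
force: [0.8, 5.2, 4.2]
gripper_width: 0.225
gripper_force: 35.4
```

play_rows([
  {"grip": 0.1, "tx": -0.002, "ty": 0, "tz": 0, "wx": 0, "wy": 0, "wz": 0},
  {"grip": 0.1, "tx": -0.002, "ty": 0, "tz": 0, "wx": 0, "wy": 0, "wz": 0},
  {"grip": 0.1, "tx": -0.002, "ty": 0, "tz": 0, "wx": 0, "wy": 0, "wz": 0},
  {"grip": 0.1, "tx": 0, "ty": 0, "tz": 0, "wx": 0, "wy": 0, "wz": 0},
  {"grip": 0.1, "tx": 0, "ty": 0, "tz": 0, "wx": 0, "wy": 0, "wz": 0},
  {"grip": 0.1, "tx": 0, "ty": 0, "tz": 0, "wx": 0, "wy": 0, "wz": 0},
  {"grip": 0.1, "tx": 0, "ty": 0, "tz": 0, "wx": 0, "wy": 0, "wz": 0},
  {"grip": 0.1, "tx": 0, "ty": 0, "tz": 0, "wx": 0, "wy": 0, "wz": 0},
  {"grip": 0.1, "tx": 0, "ty": 0, "tz": 0, "wx": 0, "wy": 0, "wz": 0},
  {"grip": 0.1, "tx": 0, "ty": 0, "tz": 0, "wx": 0, "wy": 0, "wz": 0},
])

```text
t: 12.75
eef_pos: [475.0, -173.8, 90.3]
eef_rot: [[0.088, 0.996, 0.0], [0.996, -0.088, 0.003], [0.003, 0.0, -1.0]]
force: [2.1, 15.7, 5.1]
gripper_width: 0.226
gripper_force: 35.5
```

The force climbed to 15.7 N, so the shackle is at its stop. Releasing, rising and looking.

play_rows([
  {"grip": 0.65, "tx": 0, "ty": 0, "tz": 0, "wx": 0, "wy": 0, "wz": 0},
  {"grip": 0.65, "tx": 0, "ty": 0, "tz": 0, "wx": 0, "wy": 0, "wz": 0},
  {"grip": 0.65, "tx": 0, "ty": 0, "tz": 0, "wx": 0, "wy": 0, "wz": 0},
  {"grip": 0.65, "tx": 0, "ty": 0, "tz": -0.04, "wx": 0, "wy": 0, "wz": 0},
  {"grip": 0.65, "tx": 0, "ty": 0, "tz": -0.09, "wx": 0, "wy": 0, "wz": 0},
  {"grip": 1, "tx": 0, "ty": 0, "tz": -0.1, "wx": 0, "wy": 0, "wz": 0},
  {"grip": 1, "tx": 0, "ty": 0, "tz": -0.1, "wx": 0, "wy": 0, "wz": 0},
  {"grip": 1, "tx": 0.085, "ty": 0.045, "tz": 0, "wx": 0, "wy": 0, "wz": 0},
  {"grip": 1, "tx": 0.085, "ty": 0.045, "tz": 0, "wx": 0, "wy": 0, "wz": 0},
  {"grip": 1, "tx": 0, "ty": 0, "tz": 0, "wx": 0, "wy": 0, "wz": 0},
])

```text
t: 14.0
eef_pos: [528.0, -92.7, 255.1]
eef_rot: [[0.086, 0.996, -0.0], [0.996, -0.086, 0.001], [0.001, -0.0, -1.0]]
force: [-0.4, -0.3, -0.4]
gripper_width: 1.001
gripper_force: 0.0
```

Run:
```python
from meas import *
import meas
o=ctrl.get_obs(); print(o["t"],o["eef_pos"],o["eef_rot"])
p,d,m=cam("wrist"); save("w4.png",cv2.resize(p[80:330,170:470],(720,600))); 
measure(p,d,m)
```

```text
14.0 [528.03349304 -92.66332984 255.05481418] [[ 8.55865602e-02  9.96330717e-01 -2.08167861e-04]
 [ 9.96330598e-01 -8.55864352e-02  5.49416778e-04]
 [ 5.29584467e-04 -2.54426702e-04 -9.99999827e-01]]
lid 80.02433659699696 dialtop 153.00589495534527 brass 118.98604420137121
dial c 525.60986328125 -95.7571029663086 r 19.000076293945312
brass rect ((511.8485412597656, -96.2186279296875), (55.38837432861328, 92.06784057617188), 85.09783172607422) [[463.6000061035156, -119.9000015258789], [555.2999877929688, -127.69999694824219], [560.0999755859375, -72.5999984741211], [468.29998779296875, -64.69999694824219]]
pointer n 138 centroid [534.63786147 -97.7994566 ] axis deg -4.637464421588347 from centre -12.747139535953378
green 36 [552.30620399 -98.97022713] deg -6.86300594158067
red grip z 116.57488713723632 350 ((475.27008056640625, -168.62843322753906), (14.372614860534668, 21.4947452545166), 89.74995422363281)
```

View pics/w4.png

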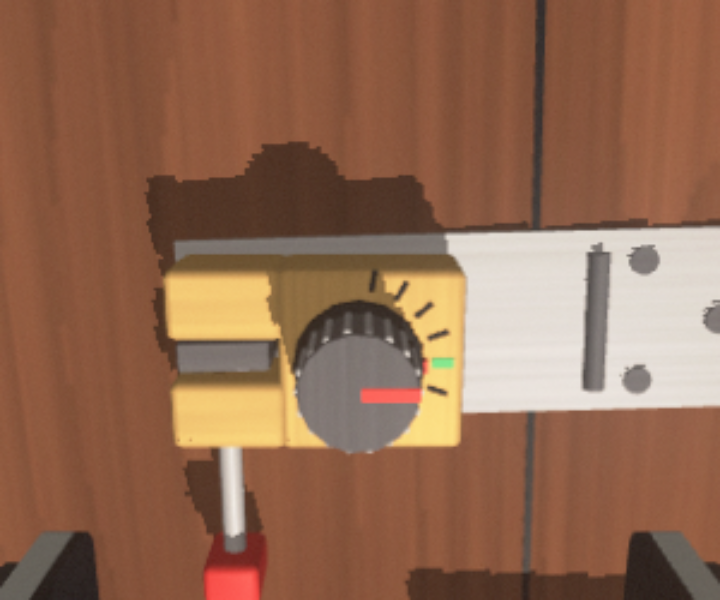

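The view shows the bare pin pulled well out, from (230,450) to (235,545), with the red grip at (235,570). The staple (225,357) is clear in the gap. The dial is now at (525.6,-95.8), so I'll grip the dial for the lift.

play_rows([
  {"grip": 1, "tx": -0.0066, "ty": -0.0042, "tz": 0.02, "wx": 0, "wy": 0, "wz": 0},
  {"grip": 1, "tx": 0, "ty": 0, "tz": 0.04, "wx": 0, "wy": 0, "wz": 0},
  {"grip": 1, "tx": 0, "ty": 0, "tz": 0.05, "wx": 0, "wy": 0, "wz": 0},
  {"grip": 1, "tx": 0, "ty": 0, "tz": 0.05, "wx": 0, "wy": 0, "wz": 0},
  {"grip": 1, "tx": 0, "ty": 0, "tz": 0.05, "wx": 0, "wy": 0, "wz": 0},
  {"grip": 1, "tx": 0, "ty": 0, "tz": 0.03, "wx": 0, "wy": 0, "wz": 0},
  {"grip": 1, "tx": 0, "ty": 0, "tz": 0.018, "wx": 0, "wy": 0, "wz": 0},
  {"grip": 1, "tx": 0, "ty": 0, "tz": 0, "wx": 0, "wy": 0, "wz": 0},
  {"grip": 1, "tx": 0, "ty": 0, "tz": 0, "wx": 0, "wy": 0, "wz": 0},
  {"grip": 0.6, "tx": 0, "ty": 0, "tz": 0, "wx": 0, "wy": 0, "wz": 0},
])

```text
t: 15.3
eef_pos: [525.0, -97.9, 127.0]
eef_rot: [[0.088, 0.996, 0.001], [0.996, -0.088, -0.0], [-0.0, 0.001, -1.0]]
force: [0.6, -0.5, 0.4]
gripper_width: 0.812
gripper_force: 0.0
```

play_rows([
  {"grip": 0.3, "tx": 0, "ty": 0, "tz": 0, "wx": 0, "wy": 0, "wz": 0},
  {"grip": 0.3, "tx": 0, "ty": 0, "tz": 0, "wx": 0, "wy": 0, "wz": 0},
  {"grip": 0.3, "tx": 0, "ty": 0, "tz": 0, "wx": 0, "wy": 0, "wz": 0},
  {"grip": 0.3, "tx": 0, "ty": 0, "tz": 0, "wx": 0, "wy": 0, "wz": 0},
  {"grip": 0.3, "tx": 0, "ty": 0, "tz": 0, "wx": 0, "wy": 0, "wz": 0},
  {"grip": 0.3, "tx": 0, "ty": 0, "tz": 0, "wx": 0, "wy": 0, "wz": 0},
  {"grip": 0.3, "tx": 0, "ty": 0, "tz": 0, "wx": 0, "wy": 0, "wz": 0},
  {"grip": 0.3, "tx": 0, "ty": 0, "tz": 0, "wx": 0, "wy": 0, "wz": 0},
  {"grip": 0.3, "tx": 0.002, "ty": 0, "tz": 0, "wx": 0, "wy": 0, "wz": 0},
  {"grip": 0.3, "tx": 0.002, "ty": 0, "tz": 0, "wx": 0, "wy": 0, "wz": 0},
], newtons=80)

```text
t: 16.55
eef_pos: [525.2, -97.1, 127.3]
eef_rot: [[0.089, 0.996, 0.001], [0.996, -0.089, -0.003], [-0.003, 0.001, -1.0]]
force: [-3.6, -12.2, 10.6]
gripper_width: 0.398
gripper_force: 79.4
```

play_rows([
  {"grip": 0.3, "tx": 0, "ty": 0, "tz": -0.004, "wx": 0, "wy": 0, "wz": 0},
  {"grip": 0.3, "tx": 0, "ty": 0, "tz": -0.004, "wx": 0, "wy": 0, "wz": 0},
  {"grip": 0.3, "tx": 0, "ty": 0, "tz": -0.004, "wx": 0, "wy": 0, "wz": 0},
  {"grip": 0.3, "tx": 0, "ty": 0, "tz": 0, "wx": 0, "wy": 0, "wz": 0},
  {"grip": 0.3, "tx": 0, "ty": 0, "tz": 0, "wx": 0, "wy": 0, "wz": 0},
  {"grip": 0.3, "tx": 0, "ty": 0, "tz": 0, "wx": 0, "wy": 0, "wz": 0},
  {"grip": 0.3, "tx": 0, "ty": 0, "tz": 0, "wx": 0, "wy": 0, "wz": 0},
  {"grip": 0.3, "tx": 0, "ty": 0, "tz": 0, "wx": 0, "wy": 0, "wz": 0},
  {"grip": 0.3, "tx": 0, "ty": 0, "tz": 0, "wx": 0, "wy": 0, "wz": 0},
  {"grip": 0.3, "tx": 0, "ty": 0, "tz": 0, "wx": 0, "wy": 0, "wz": 0},
])

```text
t: 17.8
eef_pos: [524.9, -95.8, 132.3]
eef_rot: [[0.088, 0.996, 0.0], [0.996, -0.088, 0.0], [0.0, -0.0, -1.0]]
force: [-0.1, 0.9, -6.3]
gripper_width: 0.398
gripper_force: 80.2
```

The lock hangs free, with only its 6.3 N weight on the wrist. Lifting to 12 cm above the lid.

play_rows([
  {"grip": 0.3, "tx": 0, "ty": 0, "tz": -0.015, "wx": 0, "wy": 0, "wz": 0},
  {"grip": 0.3, "tx": 0, "ty": 0, "tz": -0.02, "wx": 0, "wy": 0, "wz": 0},
  {"grip": 0.3, "tx": 0, "ty": 0, "tz": -0.03, "wx": 0, "wy": 0, "wz": 0},
  {"grip": 0.3, "tx": 0, "ty": 0, "tz": -0.04, "wx": 0, "wy": 0, "wz": 0},
  {"grip": 0.3, "tx": 0, "ty": 0, "tz": -0.04, "wx": 0, "wy": 0, "wz": 0},
  {"grip": 0.3, "tx": 0, "ty": 0, "tz": -0.04, "wx": 0, "wy": 0, "wz": 0},
  {"grip": 0.3, "tx": 0, "ty": 0, "tz": -0.025, "wx": 0, "wy": 0, "wz": 0},
  {"grip": 0.3, "tx": 0, "ty": 0, "tz": -0.014, "wx": 0, "wy": 0, "wz": 0},
  {"grip": 0.3, "tx": 0, "ty": 0, "tz": 0, "wx": 0, "wy": 0, "wz": 0},
  {"grip": 0.3, "tx": 0, "ty": 0, "tz": 0, "wx": 0, "wy": 0, "wz": 0},
])

```text
t: 19.05
eef_pos: [524.7, -95.8, 243.6]
eef_rot: [[0.088, 0.996, -0.001], [0.996, -0.088, 0.0], [0.0, -0.001, -1.0]]
force: [0.6, 0.0, -7.5]
gripper_width: 0.397
gripper_force: 80.5
```

Run:
```python
from h import *
o=ctrl.get_obs(); print(o["t"],o["eef_pos"],o["force"],o["gripper_width"])
p,d,m=cam("wrist"); q,e,n=cam("scene")
save("end.png",np.hstack([cv2.resize(p,(440,330)),cv2.resize(q[160:310,220:390],(360,330),interpolation=cv2.INTER_CUBIC)]))
# level check: plane through brass top
h=cv2.cvtColor(p,cv2.COLOR_RGB2HSV); yy,xx=np.mgrid[0:480,0:640]
P=bydepth(m,d,np.c_[xx.ravel(),yy.ravel()]); H=h[...,0].ravel();S=h[...,1].ravel()
k=(H>18)&(H<32)&(S>120)&(abs(P[:,2]-236)<12)&(abs(P[:,0]-515)<80); P=P[k]
c=np.linalg.lstsq(np.c_[P[:,:2]-P[:,:2].mean(0),np.ones(len(P))],P[:,2],rcond=None)[0]; print(k.sum(),"slopes deg",np.degrees(c[:2]),"top z",c[2])
```

```text
19.05 [524.69010278 -95.79699907 243.64814577] [ 0.5689122   0.01158131 -7.48618308] 0.39708769612408973
2977 slopes deg [-0.10108962  0.3691795 ] top z 235.30362933654993
```

View pics/end.png

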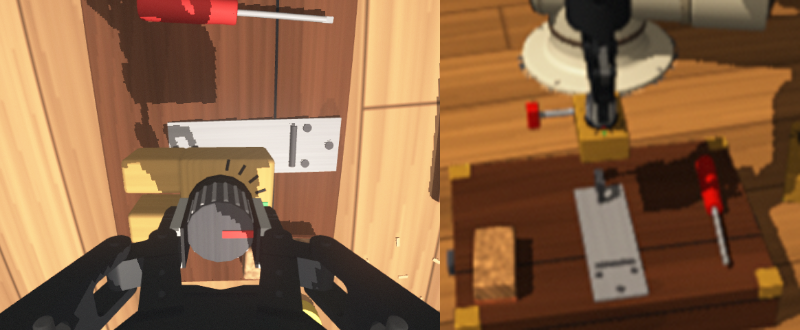

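The picture shows the lock level in the gripper with its shackle out (red grip at (532,114)). The staple stands empty at (603,185), and the block and screwdriver have not moved. The underside is about 119 mm above the lid.

```bash
python3 -c "
from cell import ctrl
print(ctrl.sign_off())"
```

```text
the job is handed in; nothing more can be done
None
```

I set the dial to its mark, pulled the shackle out to its stop and lifted the lock off the staple. The gripper holds it level about 119 mm above the lid, and the job is handed in (no verdict shown).

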